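# Gauge a hardwood strip with the flip stop

### The arm

A 6-joint arm with a two-finger parallel gripper is mounted at the origin on the work surface. World frame = base frame: x ahead of the robot, y to its left, z up, the work surface at z = 0. Lengths are in m, angles in rad, forces in N, time in s.
With the tool pointing down it reaches from about 0.325 to 0.75 m from the base axis. Payload 7.6 kg.
Tool frame: the origin (TCP) lies between the finger pads; the fingertips stand 8 mm ahead of it and the grasp point (between the pads) lies 11 mm behind it (finger_overhang is the distance from the TCP to the fingertips, in m); z points along the fingers, y is the line along which they close (so a half turn about z gives the same grasp; the last joint's range is limited). The gripper opens to 85 mm and grips with 20 to 120 N. Pads are 22 mm wide; open, the fingers measure 114 mm over their backs; the gripper's body (76 mm by 85 mm) begins 54 mm behind the grasp point. The pads swing forward as they close: fully open they stand 13 mm farther back than shut.
Start: joints at [1.07, 0.052, 1.401, -0, 1.689, -0.07], TCP at [0.219, 0.477, 0.239] pointing down, gripper open.
Joint ranges: [-2.9, 2.9], [-0.91, 2.17], [0.12, 2.37], [-1.06, 4.2], [0.26, 2.73], [-2.93, 2.93]. Speed limits (rad/s): [2.57, 2.57, 3.01, 3.14, 3.14, 3.14].

### API

Orientations are given as a 3x3 rotation matrix whose columns are the frame's x, y, z axes.
In Python, from bench import observe, snapshot, finish_job, find_in, finger_overhang gives the robot as it stands.
- The arm moves only by the tool arm_command, never from a script. Its argument "moves" is a list of rows, each an object of numbers: "tx", "ty", "tz": the shift along the world's x, y, z in units of 250 mm (1.0 is 250 mm); "ax", "ay", "az": the turn, a rotation vector about the world's x, y, z in units of 0.15 rad (1.0 is 0.15 rad); "hand": the opening in per cent of the stroke, from 0 (shut) to 100 (fully open). In form: [{"tx": .., "ty": .., "tz": .., "ax": .., "ay": .., "az": .., "hand": ..}, ...]. A call has 1 to 5 rows; each row shifts and turns the commanded pose from where the row before left it; what a row does not reach is not made up. A row lasts 1/10 s, in which the tool goes at most 50 mm and 8.59 degrees, less where a joint would pass 70% of its speed; a pose out of reach is approached as far as the arm can. A call with a number of a shift or a turn outside -1 to 1 is refused whole. A call with a gripper value outside its range is refused whole. The fingers move at their own pace and stop on an object; "newtons" is the grip in N (left out, the last holds). Time passes only in rows, so rows that do not move let the fingers close. It gives the time, the measured TCP pose, the force, the opening and the grip force at its end, in the units of the state.
- observe(): the state, without advancing time (a new reading comes with each control period).
- snapshot(name): name is "scene" or "top"; returns a dict with "image" (420x560x3 uint8, blue, green, red), "z_map" (420x560 float32, m along the optical axis (not along the pixel's ray), 0 where there is no reading), "intrinsics" (3x3 intrinsics, pixels), "D" ([k1, k2, p1, p2, k3] as OpenCV has them; the pictures are not rectified), "R" (3x3) and "t" (3): a world point X has camera coordinates R X + t. Camera axes: x right, y down, z forward; pixel columns grow to the right and rows downward; lengths in m; the calibration is good to about 2 mm. A picture is of the moment at which its call begins.
- finish_job(): hands the job in; it is judged then, once.
Trained networks look in a picture, given as the dict that the camera call returned (one of the last four; its "shot" number tells which), for a name from the list of things; names that differ only in an ending like _2 or _b are one class to them, and where a whole thing is asked for, a point or a joint stands for the part that bears it (a point fixed in the world has none). Each returns a list of dicts, best first, with "conf" (0 to 1); they miss things now and then, are a little off and sometimes report something else, mostly with a low value. They report only what shows in the picture. A call takes as long as a camera call. They do not tell look-alikes from the thing itself.
- find_in(query, picture): "at" ([x, y, z] in m, in world coordinates, good to about 4 mm: the middle of the surface that is visible of it).
The state is a dict: "time_s": time; "qpos": joint angles; "joint_velocities": joint speeds; "effort": joint torques, N m; "tcp_pos": TCP position; "eef_rot": TCP orientation; "wrist_force": force on the tool from outside, world axes, zero at the start; "ft_torque": the same for the moment, N m; "gripper_width": finger opening in m; "grasp_force": force on a finger pad.
Only numpy, scipy, OpenCV 4.12 (cv2) and the standard library are available. Lean on these libraries where they do the work, as an engineer would, in place of code of your own. Each camera call takes 0.05 s, during which the arm holds its last target. There are 200 camera calls.

### The job

Set the hardwood strip to length on the crosscut board: flip the red stop fully down onto the fence, then slide the strip flat along the fence until its end butts squarely against the stop, leaning on it lightly (about 5 N, never as much as 15 N) for about a second. Then flip the stop well back up out of the way (past 80 degrees), leaving the strip exactly where it was gauged, flush to the fence, and leave the other things on the bench alone.

Things in the scene. Friction and masses are not known exactly. Their poses are not given: they have to be found in the camera images.
- jig: Crosscut board fixed to the bench: plywood base, wooden fence on its far side. Origin at bench level; z up, +x from the open side to the fence, y along the fence. Base top 15 mm above the bench, x -85 to +75 mm, y -270 to +250 mm. The fence's working face is the plane x = +30 mm, looking to -x; fence 25 mm thick, its top 50 mm above the bench.
- stop_base: Dark steel bracket on the fence's top, carrying the red leaf. Axes parallel to the jig's. Origin on the fence's top (50 mm above the bench), jig x = 42.5 mm, in the gauge plane: the leaf's gauging face lies in y = 0 here and looks to -y, to the strip, leaf up or down. Hinge line parallel to y through x = +7.5, z = +14 mm. Bracket covers x -15 to +40, y -10 to +24 mm, z to +25 mm.
- stop (a joint): Angle of the red leaf (y = 0 to 14 mm of the bracket frame), rad: 0 fully down, 1.57 standing up, 1.9 end of travel, leaning back. Stiff friction hinge (0.12 N m, about 2 N at the knob): stays where it is left. Down, it reaches 75 mm before the hinge, hangs in front of the fence to 10 mm above the base, and tops out 10 mm above the hinge.
- stop_knob (a point): Grip point of the yellow bar knob on the leaf: round bar, 14 mm diameter, parallel to the hinge, out of the leaf's +y side, y = 14 to 54 mm of the bracket frame; this point is at y = 36 mm, 60 mm from the hinge line. Leaf down: straight before the hinge (jig -x), 64 mm above the bench; it rises, then goes to jig +x, as the angle grows.
- strip: Dark hardwood strip, 45 (x) x 120 (y) x 30 (z) mm, about 0.12 kg, lying loose on the base in front of the fence, at first some way off the fence and slightly askew. Origin at the centre of its underside; y along its length, +y towards the stop.
- strip_end (a point): Centre of the strip's end face that is to meet the stop (60 mm from its middle, 15 mm above its underside).
- plane: Bystander: steel and wood block plane, 160 x 50 x 65 mm, standing on the bench. Leave alone.
- glue: Bystander: white glue bottle with yellow cap, 56 mm across, 130 mm tall, standing on the bench. Leave alone.
- driver: Bystander: screwdriver, 200 mm long, lying on the bench beyond the fence. Leave alone.
Not all that is in view belongs to the job. Of the things shaped like the strip, the dark wooden one is meant.

How it is judged:
On the way, in this order (a step that is already met when the one before it is completed fails the run):
1. the stop is fully down on its rest (value of joint stop below 0.05 rad), for 0.2 s.
2. with the stop down, the strip leans on it with more than 2 N, flush to the fence (value of joint stop below 0.05 rad and contact force between strip and stop_base above 2 N and angle between the y axis of strip and the y axis of jig, either way round below 0.03 rad and x of strip in the frame of jig above 0.0045 m), for 0.5 s.
3. the stop is flipped back up (value of joint stop above 1.35 rad), for 0.2 s.
At the end, for the whole second after the job is handed in: The stop stands up (angle over 1.35 rad); the strip lies flat and still on the base with its end within 2 mm of the stop's gauge plane, within 3 mm of the fence's face and parallel to it within 0.03 rad (value of joint stop above 1.35 rad and y of strip_end in the frame of stop_base between -0.002 and 0.002 m and angle between the y axis of strip and the y axis of jig, either way round below 0.03 rad and x of strip in the frame of jig above 0.0045 m and z of strip in the frame of jig below 0.018 m and angle between strip's own z axis and vertical below 0.05 rad and linear speed of strip below 0.01 m/s); the robot touches nothing.
It fails at once if the strip is rammed against the stop with over 15 N (contact force between strip and stop_base above 15 N).
It fails at once if the block plane is moved over 15 mm (distance of plane from where it was at the start of the episode above 0.015 m).
It fails at once if the glue bottle is moved over 15 mm (distance of glue from where it was at the start of the episode above 0.015 m).
It fails at once if the screwdriver is moved over 15 mm (distance of driver from where it was at the start of the episode above 0.015 m).
It also fails if it takes over 72 s, if anything falls off the work surface, if the arm or the gripper's body presses on something with over 40 N, if the wrist force passes 120 N, or if a joint passes its speed limit or range.

## Working session

There is one attempt and no reset: what is moved stays moved. The work goes in short steps, Python scripts to look and compute and a tool call to move; the robot and the scene stay as the last step left them, time stands still between calls to the robot, and variables do not carry over. Pictures are saved under pics/ and viewed, at most 10 in all, crops included, and the job is handed in when it is done.

Besides the shell and the picture viewer there is one more tool, called as a command line: name --argument value ..., lists and objects as JSON in quotes. arm_command: Moves the arm, as the interface text tells. Its arguments: {"type":"object","properties":{"moves":{"type":"array"},"newtons":{"type":"number"}},"required":["moves"]}

```bash
mkdir -p pics
cat > h.py <<'E'
import numpy as np, cv2
from bench import *
def cloud(s):
    z=s["z_map"]; h,w=z.shape
    u,v=np.meshgrid(np.arange(w),np.arange(h))
    p=cv2.undistortPoints(np.stack([u,v],-1).reshape(-1,1,2).astype(np.float64),s["intrinsics"],np.array(s["D"],float)).reshape(h,w,2)
    c=np.dstack([p[...,0]*z,p[...,1]*z,z])
    X=(c-np.array(s["t"]))@np.array(s["R"])
    X[z==0]=np.nan
    return X
E
python3 - <<'E'
from h import *
a=snapshot("scene");b=snapshot("top")
cv2.imwrite("pics/a.png",a["image"]);cv2.imwrite("pics/b.png",b["image"])
for n,s in(("a",a),("b",b)):
    np.save(n+".npy",cloud(s))
    for q in("jig","stop_base","stop","stop_knob","strip","strip_end","plane","glue","driver"):
        print(n,q,[(np.round(d["at"],3).tolist(),round(d["conf"],2)) for d in find_in(q,s)][:3])
o=observe();print(o["time_s"],o["tcp_pos"],o["wrist_force"],finger_overhang)
E
```

```text
a jig [([0.63, 0.072, 0.018], 0.75), ([0.404, 0.062, 0.028], 0.56)]
a stop_base [([0.635, 0.154, 0.078], 0.71)]
a stop [([0.622, 0.151, 0.12], 0.96)]
a stop_knob [([0.626, 0.156, 0.121], 0.72)]
a strip [([0.616, -0.105, 0.044], 0.92), ([0.441, -0.159, 0.029], 0.88), ([0.626, -0.321, 0.027], 0.68)]
a strip_end [([0.624, -0.323, 0.028], 0.64), ([0.812, -0.244, 0.032], 0.61)]
a plane [([0.402, 0.062, 0.028], 0.81)]
a glue [([0.442, 0.362, 0.068], 0.92)]
a driver [([0.753, -0.041, 0.018], 0.58), ([0.624, 0.15, 0.12], 0.2)]
b jig [([0.578, 0.041, 0.016], 0.7)]
b stop_base [([0.614, 0.143, 0.128], 0.82)]
b stop [([0.619, 0.147, 0.132], 0.44)]
b stop_knob [([0.616, 0.145, 0.131], 0.71)]
b strip [([0.61, -0.117, 0.041], 0.97), ([0.795, -0.256, 0.026], 0.69), ([0.412, -0.173, 0.03], 0.65)]
b strip_end [([0.794, -0.257, 0.032], 0.95), ([0.61, -0.116, 0.042], 0.68), ([0.413, -0.176, 0.03], 0.62)]
b plane [([0.387, 0.063, 0.03], 0.76)]
b glue [([0.426, 0.35, 0.088], 0.84)]
b driver [([0.744, -0.058, 0.024], 0.63)]
1.0 [0.2192298  0.47706716 0.23932946] [ 0.08016961 -0.38654752 -0.22752946] 0.008
```

View pics/a.png

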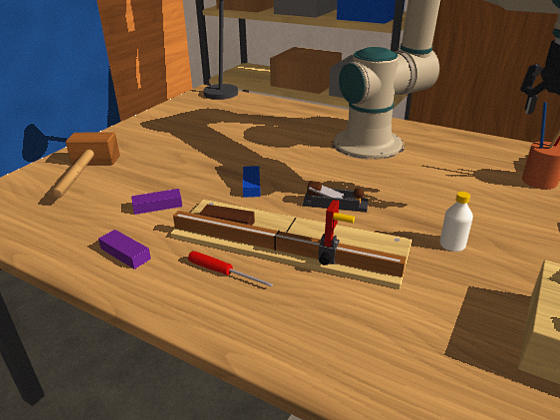

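View pics/b.png

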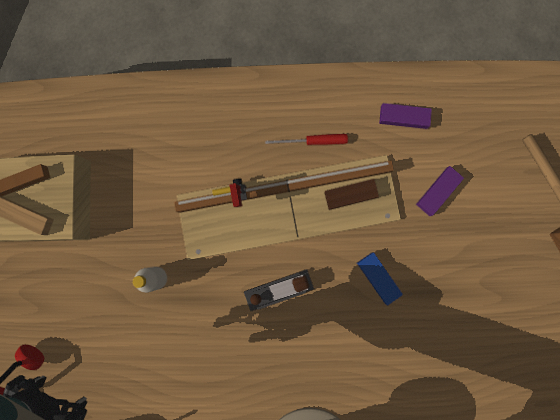

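The dark wooden bar on the board at top-view pixel (353,193) is the strip. The look-alikes are purple (405,115), purple (442,190) and blue (380,278). The leaf stands up, with its knob near (220,192).

Run:
```python
from h import *
im=cv2.imread("pics/b.png");X=np.load("b.npy")
cv2.imwrite("pics/c.png",cv2.resize(im[140:270,160:420],(780,390),interpolation=cv2.INTER_CUBIC))
def rect(m):
    r=cv2.minAreaRect(X[m][:,:2].astype(np.float32)*1000)
    return np.round(r[0],1),np.round(r[1],1),round(r[2],2),m.sum()
hsv=cv2.cvtColor(im,cv2.COLOR_BGR2HSV)
x,y,z=np.moveaxis(X,-1,0)
reg=(x>.5)&(x<.75)&(y>-.26)&(y<.34)
h=np.histogram(z[reg],bins=np.arange(-.005,.16,.005));print(list(zip(np.round(h[1],3),h[0])))
def comp(m):
    n,l,s,c=cv2.connectedComponentsWithStats(m.astype(np.uint8));return l==1+np.argmax(s[1:,4])
base=comp(reg&(z>.008));print("jig all",rect(base))
st=comp(reg&(z>.035)&(z<.0475)&(x<.655)&(y>-.2)&(y<-.03));print("strip",rect(st),np.nanmedian(z[st]))
f=comp(reg&(z>.0465)&(z<.056));print("fence",rect(f),np.nanmedian(z[f]))
k=reg&(z>.085);print("hi",rect(k),np.nanmin(X[k],0),np.nanmax(X[k],0))
ye=reg&(hsv[...,0]>20)&(hsv[...,0]<33)&(hsv[...,1]>180)&(z>.07);print("yel",X[ye].mean(0) if ye.any() else 0,ye.sum(), rect(ye) if ye.any() else 0)
rd=reg&((hsv[...,0]<6)|(hsv[...,0]>174))&(hsv[...,1]>150)&(z>.07);print("red",X[rd].mean(0),rd.sum(),rect(rd))
A=np.load("a.npy");ia=cv2.imread("pics/a.png");ha=cv2.cvtColor(ia,cv2.COLOR_BGR2HSV)
ax,ay,az=np.moveaxis(A,-1,0);rg=(ax>.5)&(ax<.75)&(ay>0)&(ay<.3)&(az>.06)
r=rg&((ha[...,0]<6)|(ha[...,0]>174))&(ha[...,1]>150);print("A red",A[r].mean(0),A[r].min(0),A[r].max(0))
r=rg&(ha[...,0]>20)&(ha[...,0]<33)&(ha[...,1]>180);print("A yel",A[r].mean(0),A[r].min(0),A[r].max(0))
```

```text
[(np.float64(-0.005), np.int64(4988)), (np.float64(0.0), np.int64(5596)), (np.float64(0.005), np.int64(189)), (np.float64(0.01), np.int64(4402)), (np.float64(0.015), np.int64(5384)), (np.float64(0.02), np.int64(347)), (np.float64(0.025), np.int64(151)), (np.float64(0.03), np.int64(62)), (np.float64(0.035), np.int64(75)), (np.float64(0.04), np.int64(524)), (np.float64(0.045), np.int64(1514)), (np.float64(0.05), np.int64(1199)), (np.float64(0.055), np.int64(69)), (np.float64(0.06), np.int64(12)), (np.float64(0.065), np.int64(4)), (np.float64(0.07), np.int64(13)), (np.float64(0.075), np.int64(14)), (np.float64(0.08), np.int64(1)), (np.float64(0.085), np.int64(4)), (np.float64(0.09), np.int64(4)), (np.float64(0.095), np.int64(9)), (np.float64(0.1), np.int64(4)), (np.float64(0.105), np.int64(6)), (np.float64(0.11), np.int64(8)), (np.float64(0.115), np.int64(7)), (np.float64(0.12), np.int64(13)), (np.float64(0.125), np.int64(73)), (np.float64(0.13), np.int64(55)), (np.float64(0.135), np.int64(124)), (np.float64(0.14), np.int64(23)), (np.float64(0.145), np.int64(0)), (np.float64(0.15), np.i
[... 157 characters left out ...]
4(835)) 0.04484137353408851
fence (array([645.4, -40. ]), array([ 27.3, 352. ]), 8.96, np.int64(1546)) 0.05042422086006955
hi (array([601. , 162.2]), array([49.7, 54.8]), 13.24, np.int64(330)) [0.58063725 0.13395371 0.08700527] [0.63134074 0.19391133 0.14381387]
yel [0.61435288 0.17381253 0.1299009 ] 84 (array([614.5, 173.9]), array([10.1, 37.4]), 9.56, np.int64(84))
red [0.60506213 0.1424822  0.13173468] 196 (array([605.2, 143.9]), array([48.9, 14.2]), 8.44, np.int64(196))
A red [0.62146409 0.14931835 0.10891602] [0.58133725 0.13606227 0.06000341] [0.63540566 0.15753773 0.13984663]
A yel [0.61936126 0.17609503 0.12717576] [0.60882388 0.15471801 0.12023331] [0.62650572 0.19620234 0.13216742]
```

View pics/c.png

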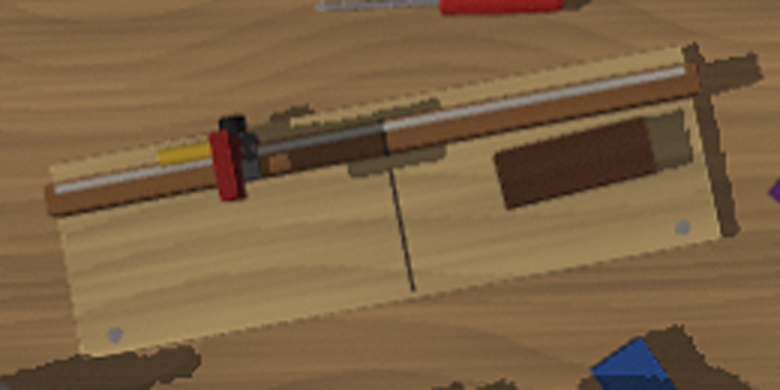

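```bash
cat >> h.py <<'E'
from scipy.optimize import minimize
def fitjig(X):
    """height-map fit: base front edge, fence top band, ends"""
    x,y,z=np.moveaxis(X,-1,0)
    m=(x>.45)&(x<.78)&(y>-.3)&(y<.38)&(z<.056); P=X[m]
    def model(p):
        c,s=np.cos(p[2]),np.sin(p[2]); d=P[:,:2]-p[:2]
        a=c*d[:,0]+s*d[:,1]; b=-s*d[:,0]+c*d[:,1]
        S=lambda t:1/(1+np.exp(-np.clip(t/.001,-50,50)))
        iny=S(b+.27)*S(.25-b)
        hz=iny*(.015*S(a+.085)*S(.075-a)+.035*S(a-.03)*S(.055-a))
        return np.mean(np.minimum(np.abs(P[:,2]-hz),.015))
    best=None
    for th in(.13,.155,.18):
        r=minimize(model,[.592,.044,th],method="Nelder-Mead",options=dict(xatol=1e-5,fatol=1e-9,initial_simplex=[[.592,.044,th],[.602,.044,th],[.592,.056,th],[.592,.044,th+.02]]))
        if best is None or r.fun<best.fun: best=r
    return best.x,best.fun
E
python3 - <<'E'
from h import *
for n in"ba":
    X=np.load(n+".npy");p,f=fitjig(X);print(n,p.round(4),f)
    c,s=np.cos(p[2]),np.sin(p[2])
    im=cv2.imread("pics/%s.png"%n);hsv=cv2.cvtColor(im,cv2.COLOR_BGR2HSV)
    d=X[...,:2]-p[:2];a=c*d[...,0]+s*d[...,1];b=-s*d[...,0]+c*d[...,1];z=X[...,2]
    reg=(a>-.1)&(a<.12)&(b>-.3)&(b<.3)&(z>.07)
    for k,m in(("red",((hsv[...,0]<6)|(hsv[...,0]>174))&(hsv[...,1]>150)),("yel",(hsv[...,0]>20)&(hsv[...,0]<33)&(hsv[...,1]>180))):
        Q=np.c_[a[reg&m],b[reg&m],z[reg&m]];print(k,np.percentile(Q,[2,50,98],axis=0).round(4).tolist())
    m=(z>.038)&(z<.048)&(a<.022)&(a>-.09)&(b>-.3)&(b<0.02)
    r=cv2.minAreaRect(np.c_[a[m],b[m]].astype(np.float32)*1000);print("strip in jig",r)
E
```

```text
b [0.5898 0.0449 0.1568] 0.0026135670446059585
red [[0.0068, 0.0885, 0.0874], [0.0304, 0.0937, 0.1371], [0.0535, 0.1021, 0.1415]]
yel [[0.0397, 0.1054, 0.126], [0.0443, 0.1238, 0.1299], [0.0494, 0.1412, 0.1341]]
strip in jig ((-4.8225555419921875, -162.42640686035156), (45.56757354736328, 118.53709411621094), 3.2247793674468994)
a [0.5885 0.0454 0.1572] 0.004269102064085108
red [[0.0119, 0.0897, 0.0725], [0.0558, 0.0977, 0.1157], [0.061, 0.1033, 0.139]]
yel [[0.0442, 0.1047, 0.1215], [0.0516, 0.1243, 0.1277], [0.0555, 0.1432, 0.1313]]
strip in jig ((-4.464101791381836, -161.8751983642578), (49.80513381958008, 121.45036315917969), 3.2725560665130615)
```

```bash
cat >> h.py <<'E'
J=np.array([.5892,.0452]);TH=.157
c_,s_=np.cos(TH),np.sin(TH)
def j2w(a,b): return J+np.array([c_*a-s_*b,s_*a+c_*b])
def w2j(p): d=np.array(p[:2])-J; return np.array([c_*d[0]+s_*d[1],-s_*d[0]+c_*d[1]])
def st():
    o=observe();R=np.array(o["eef_rot"]);print("t",o["time_s"],"tcp",np.round(o["tcp_pos"],4),"jig",w2j(o["tcp_pos"]).round(4),"yawY",round(float(np.arctan2(R[1,1],R[0,1])),4),"F",np.round(o["wrist_force"],2),"w",o["gripper_width"],"g",o["grasp_force"],"q",np.round(o["qpos"],2));return o
def go(a,b,z):
    o=st();print("units",(np.r_[j2w(a,b),z]-o["tcp_pos"])/.25)
E
python3 -c "
from h import *
go(.05,.125,.2);print(observe()['eef_rot'])
print(j2w(.05,.125))"
```

```text
t 1.0 tcp [0.2192 0.4771 0.2393] jig [-0.2979  0.4844] yawY 1.14 F [ 0.08 -0.39 -0.23] w 0.08527744320076154 g 0.0 q [ 1.07  0.05  1.4   0.    1.69 -0.07]
units [ 1.59924306 -1.20234707 -0.15731785]
[[-9.08627969e-01  4.17606528e-01  3.89371484e-05]
 [ 4.17606529e-01  9.08627963e-01  1.08238643e-04]
 [ 9.82178211e-06  1.14609066e-04 -9.99999993e-01]]
[0.61904056 0.17648039]
```

arm_command --moves '[{"tx": 0.15, "ty": -0.11, "az": -0.66, "hand": 55}, {"tx": 0.16, "ty": -0.12, "az": -0.66, "hand": 55}, {"tx": 0.16, "ty": -0.12, "az": -0.66, "hand": 55}, {"tx": 0.16, "ty": -0.12, "az": -0.66, "hand": 55}, {"tx": 0.16, "ty": -0.12, "az": -0.66, "hand": 55}]' --newtons 20

```text
validation failed for argument at $.mo...
```

arm_command --moves '[{"tx": 0.16, "ty": -0.12, "az": -0.66, "hand": 55}, {"tx": 0.16, "ty": -0.12, "az": -0.66, "hand": 55}, {"tx": 0.16, "ty": -0.12, "az": -0.66, "hand": 55}, {"tx": 0.16, "ty": -0.12, "az": -0.66, "hand": 55}, {"tx": 0.16, "ty": -0.12, "az": -0.66, "hand": 55}]'

```text
validation failed for argument at $.mo...
```

Run:
```python
from h import *
go(.05,.127,.135)
s=snapshot("scene");cv2.imwrite("pics/d.png",cv2.resize(s["image"][140:290,230:430],(800,600)))
```

```text
t 1.0 tcp [0.2192 0.4771 0.2393] jig [-0.2979  0.4844] yawY 1.14 F [ 0.08 -0.39 -0.23] w 0.08527744320076154 g 0.0 q [ 1.07  0.05  1.4   0.    1.69 -0.07]
units [ 1.59799221 -1.19444546 -0.41731785]
```

View pics/d.png

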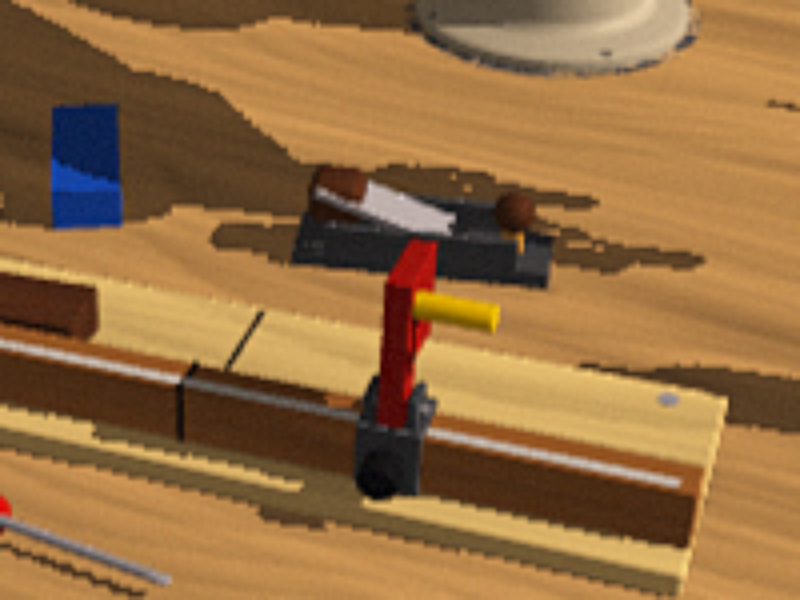

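The picture shows the leaf standing up with the knob at crop (455,310). The moves were refused, so I'll send every field in each row.

arm_command --moves '[{"tx": 0.15, "ty": -0.11, "tz": 0, "ax": 0, "ay": 0, "az": -0.66, "hand": 55}, {"tx": 0.16, "ty": -0.12, "tz": 0, "ax": 0, "ay": 0, "az": -0.66, "hand": 55}, {"tx": 0.16, "ty": -0.12, "tz": 0, "ax": 0, "ay": 0, "az": -0.66, "hand": 55}, {"tx": 0.16, "ty": -0.12, "tz": 0, "ax": 0, "ay": 0, "az": -0.66, "hand": 55}, {"tx": 0.16, "ty": -0.12, "tz": 0, "ax": 0, "ay": 0, "az": -0.66, "hand": 55}]' --newtons 20

```text
time_s: 1.55
tcp_pos: [0.4181, 0.3281, 0.2395]
eef_rot: [[-0.598, 0.801, 0.0], [0.801, 0.598, 0.0], [0.0, 0.001, -1.0]]
wrist_force: [-0.9, -0.2, -0.5]
gripper_width: 0.0466
grasp_force: 0.0
```

arm_command --moves '[{"tx": 0.16, "ty": -0.12, "tz": 0, "ax": 0, "ay": 0, "az": -0.65, "hand": 55}, {"tx": 0.16, "ty": -0.12, "tz": 0, "ax": 0, "ay": 0, "az": -0.65, "hand": 55}, {"tx": 0.16, "ty": -0.12, "tz": 0, "ax": 0, "ay": 0, "az": -0.65, "hand": 55}, {"tx": 0.16, "ty": -0.12, "tz": -0.05, "ax": 0, "ay": 0, "az": -0.65, "hand": 55}, {"tx": 0.15, "ty": -0.12, "tz": -0.05, "ax": 0, "ay": 0, "az": -0.6, "hand": 55}]'

```text
time_s: 2.05
tcp_pos: [0.6147, 0.179, 0.2148]
eef_rot: [[-0.16, 0.987, 0.001], [0.987, 0.16, 0.0], [0.0, 0.001, -1.0]]
wrist_force: [0.8, 1.9, -0.1]
gripper_width: 0.0468
grasp_force: 0.0
```

Run:
```python
from h import *
go(.048,.127,.127)
```

```text
t 2.05 tcp [0.6147 0.179  0.2148] jig [0.0461 0.1282] yawY 0.1609 F [ 0.83  1.86 -0.15] w 0.0468401738858583 g 0.0 q [0.23 0.39 1.06 0.   1.69 0.06]
units [ 0.00821318 -0.00344414 -0.35114163]
```

arm_command --moves '[{"tx": 0.004, "ty": -0.003, "tz": -0.13, "ax": 0, "ay": 0, "az": 0, "hand": 55}, {"tx": 0.004, "ty": 0, "tz": -0.13, "ax": 0, "ay": 0, "az": 0, "hand": 55}, {"tx": 0, "ty": 0, "tz": -0.13, "ax": 0, "ay": 0, "az": 0, "hand": 55}, {"tx": 0, "ty": 0, "tz": 0, "ax": 0, "ay": 0, "az": 0, "hand": 10}, {"tx": 0, "ty": 0, "tz": 0, "ax": 0, "ay": 0, "az": 0, "hand": 10}]' --newtons 20

```text
time_s: 2.55
tcp_pos: [0.615, 0.1798, 0.1177]
eef_rot: [[-0.164, 0.986, -0.0], [0.986, 0.164, -0.0], [-0.0, -0.0, -1.0]]
wrist_force: [0.9, -0.3, 0.6]
gripper_width: 0.0182
grasp_force: 0.0
```

arm_command --moves '[{"tx": 0, "ty": 0, "tz": 0, "ax": 0, "ay": 0, "az": 0, "hand": 10}, {"tx": 0, "ty": 0, "tz": 0, "ax": 0, "ay": 0, "az": 0, "hand": 10}, {"tx": 0, "ty": 0, "tz": 0, "ax": 0, "ay": 0, "az": 0, "hand": 10}]'

```text
time_s: 2.85
tcp_pos: [0.6156, 0.1799, 0.1189]
eef_rot: [[-0.164, 0.986, 0.003], [0.986, 0.164, 0.001], [0.0, 0.003, -1.0]]
wrist_force: [0.2, 0.2, -0.2]
gripper_width: 0.013
grasp_force: 22.4
```

Run:
```python
from h import *
st();s=snapshot("scene");cv2.imwrite("pics/e.png",cv2.resize(s["image"][140:290,230:430],(800,600)))
```

```text
t 2.85 tcp [0.6156 0.1799 0.1189] jig [0.0472 0.1289] yawY 0.165 F [ 0.18  0.19 -0.2 ] w 0.012989818032248229 g 22.4400132894516 q [0.23 0.44 1.19 0.   1.51 0.06]
```

View pics/e.png

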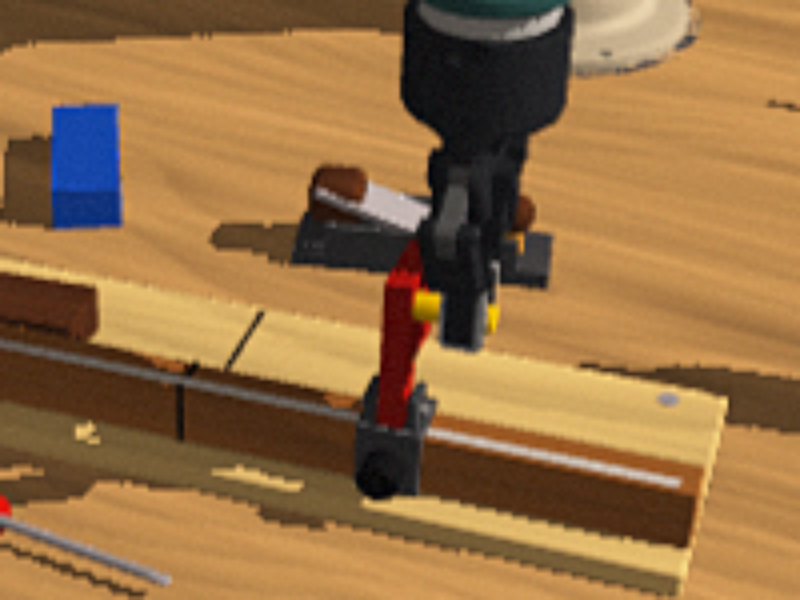

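arm_command --moves '[{"tx": -0.037, "ty": -0.006, "tz": -0.005, "ax": 0, "ay": 0, "az": 0, "hand": 10}, {"tx": -0.036, "ty": -0.006, "tz": -0.011, "ax": 0, "ay": 0, "az": 0, "hand": 10}, {"tx": -0.033, "ty": -0.005, "tz": -0.016, "ax": 0, "ay": 0, "az": 0, "hand": 10}, {"tx": -0.031, "ty": -0.005, "tz": -0.021, "ax": 0, "ay": 0, "az": 0, "hand": 10}, {"tx": -0.027, "ty": -0.004, "tz": -0.026, "ax": 0, "ay": 0, "az": 0, "hand": 10}]'

```text
time_s: 3.4
tcp_pos: [0.5758, 0.1736, 0.1001]
eef_rot: [[-0.164, 0.986, 0.007], [0.986, 0.164, 0.002], [0.0, 0.007, -1.0]]
wrist_force: [4.2, 0.5, 2.7]
gripper_width: 0.013
grasp_force: 22.8
```

arm_command --moves '[{"tx": -0.022, "ty": -0.003, "tz": -0.03, "ax": 0, "ay": 0, "az": 0, "hand": 10}, {"tx": -0.018, "ty": -0.003, "tz": -0.033, "ax": 0, "ay": 0, "az": 0, "hand": 10}, {"tx": -0.012, "ty": -0.002, "tz": -0.036, "ax": 0, "ay": 0, "az": 0, "hand": 10}, {"tx": -0.007, "ty": -0.001, "tz": -0.037, "ax": 0, "ay": 0, "az": 0, "hand": 10}, {"tx": -0.001, "ty": 0, "tz": -0.028, "ax": 0, "ay": 0, "az": 0, "hand": 10}]'

```text
time_s: 3.9
tcp_pos: [0.559, 0.171, 0.0556]
eef_rot: [[-0.164, 0.986, 0.0], [0.986, 0.164, 0.0], [0.0, 0.0, -1.0]]
wrist_force: [3.9, 0.9, 4.9]
gripper_width: 0.013
grasp_force: 25.1
```

arm_command --moves '[{"tx": 0, "ty": 0, "tz": 0, "ax": 0, "ay": 0, "az": 0, "hand": 10}]'

```text
time_s: 4.0
tcp_pos: [0.5589, 0.1709, 0.0549]
eef_rot: [[-0.164, 0.986, -0.0], [0.986, 0.164, -0.0], [0.0, -0.0, -1.0]]
wrist_force: [6.5, 1.1, 0.5]
gripper_width: 0.013
grasp_force: 24.6
```

Run:
```python
from h import *
st();s=snapshot("scene");cv2.imwrite("pics/f.png",cv2.resize(s["image"][140:290,230:430],(800,600)))
```

```text
t 4.0 tcp [0.5589 0.1709 0.0549] jig [-0.0103  0.1289] yawY 0.1649 F [6.48 1.12 0.47] w 0.013006869906625954 g 24.571102559566498 q [0.23 0.35 1.44 0.   1.35 0.07]
```

View pics/f.png

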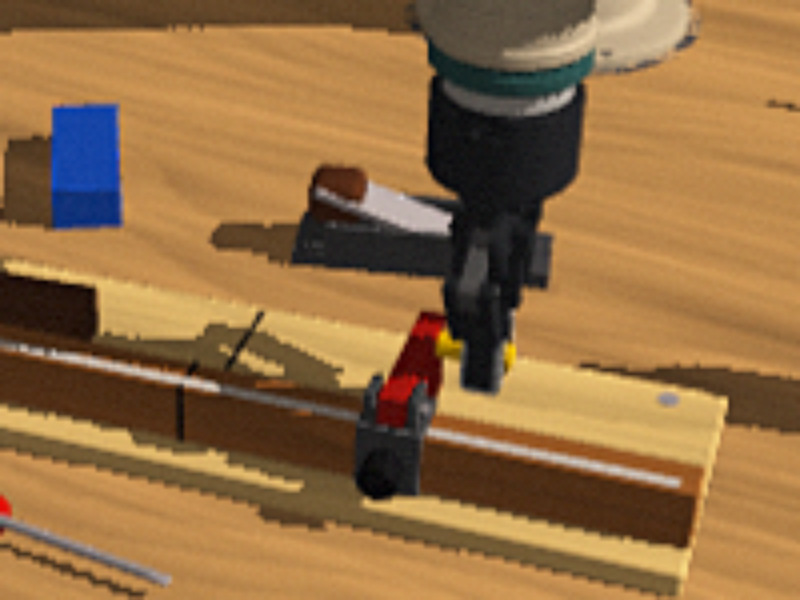

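arm_command --moves '[{"tx": 0, "ty": 0, "tz": -0.008, "ax": 0, "ay": 0, "az": 0, "hand": 10}, {"tx": 0, "ty": 0, "tz": -0.008, "ax": 0, "ay": 0, "az": 0, "hand": 10}, {"tx": 0, "ty": 0, "tz": 0, "ax": 0, "ay": 0, "az": 0, "hand": 10}]'

```text
time_s: 4.35
tcp_pos: [0.5591, 0.171, 0.054]
eef_rot: [[-0.164, 0.986, -0.0], [0.986, 0.164, 0.0], [0.0, -0.0, -1.0]]
wrist_force: [-2.8, 0.2, 15.0]
gripper_width: 0.0131
grasp_force: 26.1
```

arm_command --moves '[{"tx": 0, "ty": 0, "tz": 0.016, "ax": 0, "ay": 0, "az": 0, "hand": 50}, {"tx": 0, "ty": 0, "tz": 0, "ax": 0, "ay": 0, "az": 0, "hand": 50}, {"tx": 0, "ty": 0, "tz": 0.12, "ax": 0, "ay": 0, "az": 0, "hand": 50}, {"tx": 0, "ty": 0, "tz": 0.18, "ax": 0, "ay": 0, "az": 0, "hand": 30}, {"tx": 0, "ty": 0, "tz": 0.15, "ax": 0, "ay": 0, "az": 0, "hand": 0}]'

```text
time_s: 4.85
tcp_pos: [0.5581, 0.1708, 0.1691]
eef_rot: [[-0.164, 0.986, -0.003], [0.986, 0.164, -0.001], [-0.0, -0.003, -1.0]]
wrist_force: [0.2, -0.4, 0.0]
gripper_width: 0.0147
grasp_force: 0.0
```

Run:
```python
from h import *
go(-.050,-.165,.1)
s=snapshot("top");X=cloud(s);P=X.reshape(-1,3);a,b=w2j(P.T[:2]) if 0 else ((P[:,:2]-J)@np.array([[c_,-s_],[s_,c_]])).T
m=(a>-.08)&(a<.028)&(b>-.28)&(b<0.03)&(P[:,2]>.038)&(P[:,2]<.049)
print(cv2.minAreaRect(np.c_[a[m],b[m]].astype(np.float32)*1000))
hsv=cv2.cvtColor(s["image"],cv2.COLOR_BGR2HSV).reshape(-1,3)
r=((hsv[:,0]<6)|(hsv[:,0]>174))&(hsv[:,1]>150)&(a>-.05)&(a<.1)&(b>.05)&(b<.13)&(P[:,2]>.03)
Q=np.c_[a,b,P[:,2]][r];print(len(Q),np.percentile(Q,[3,50,97],axis=0).round(4).tolist())
```

```text
t 4.85 tcp [0.5581 0.1708 0.1691] jig [-0.0111  0.1289] yawY 0.1651 F [ 0.19 -0.43  0.04] w 0.014661756040795995 g 0.0 q [0.23 0.25 1.32 0.   1.57 0.07]
units [ 0.02992854 -1.18548128 -0.27633524]
((-4.303459167480469, -162.93243408203125), (45.376197814941406, 118.8072509765625), 3.502396821975708)
238 [[-0.0247, 0.088, 0.0579], [0.0115, 0.0942, 0.074], [0.056, 0.1009, 0.0779]]
```

arm_command --moves '[{"tx": 0.005, "ty": -0.17, "tz": 0, "ax": 0, "ay": 0, "az": -0.99, "hand": 0}, {"tx": 0.005, "ty": -0.17, "tz": 0, "ax": 0, "ay": 0, "az": -0.99, "hand": 0}, {"tx": 0.005, "ty": -0.17, "tz": 0, "ax": 0, "ay": 0, "az": -0.99, "hand": 0}, {"tx": 0.005, "ty": -0.17, "tz": 0, "ax": 0, "ay": 0, "az": -0.99, "hand": 0}, {"tx": 0.005, "ty": -0.17, "tz": 0, "ax": 0, "ay": 0, "az": -0.99, "hand": 0}]'

```text
time_s: 5.4
tcp_pos: [0.5642, -0.043, 0.1672]
eef_rot: [[0.551, 0.835, -0.003], [0.835, -0.551, 0.001], [-0.001, -0.003, -1.0]]
wrist_force: [-1.0, -0.1, 0.0]
gripper_width: -0.0001
grasp_force: 0.0
```

arm_command --moves '[{"tx": 0.005, "ty": -0.17, "tz": 0, "ax": 0, "ay": 0, "az": -0.99, "hand": 0}, {"tx": 0, "ty": -0.16, "tz": 0, "ax": 0, "ay": 0, "az": -0.99, "hand": 0}, {"tx": 0, "ty": 0, "tz": 0, "ax": 0, "ay": 0, "az": -0.99, "hand": 0}, {"tx": 0, "ty": 0, "tz": -0.1, "ax": 0, "ay": 0, "az": -0.99, "hand": 0}, {"tx": 0, "ty": 0, "tz": -0.1, "ax": 0, "ay": 0, "az": -0.99, "hand": 0}]'

```text
time_s: 5.9
tcp_pos: [0.566, -0.1244, 0.1172]
eef_rot: [[0.97, 0.241, -0.001], [0.241, -0.97, 0.0], [-0.001, -0.001, -1.0]]
wrist_force: [0.3, -0.2, -0.6]
gripper_width: -0.0
grasp_force: 0.0
```

Run:
```python
from h import *
go(-.050,-.165,.033);go(-.026,-.165,.033)
```

```text
t 5.9 tcp [ 0.566  -0.1244  0.1172] jig [-0.0494 -0.1639] yawY -1.3269 F [ 0.28 -0.22 -0.57] w -4.322760886170334e-05 g 0.0 q [-0.28  0.28  1.4   0.    1.47  1.05]
units [-0.00148876 -0.00486374 -0.33694874]
t 5.9 tcp [ 0.566  -0.1244  0.1172] jig [-0.0494 -0.1639] yawY -1.3269 F [ 0.28 -0.22 -0.57] w -4.322760886170334e-05 g 0.0 q [-0.28  0.28  1.4   0.    1.47  1.05]
units [ 0.09333052  0.01014642 -0.33694874]
```

arm_command --moves '[{"tx": 0, "ty": 0, "tz": -0.11, "ax": 0, "ay": 0, "az": -0.58, "hand": 0}, {"tx": 0, "ty": 0, "tz": -0.11, "ax": 0, "ay": 0, "az": 0, "hand": 0}, {"tx": 0, "ty": 0, "tz": -0.11, "ax": 0, "ay": 0, "az": 0, "hand": 0}, {"tx": 0.02, "ty": 0.003, "tz": 0, "ax": 0, "ay": 0, "az": 0, "hand": 0}, {"tx": 0.02, "ty": 0.003, "tz": 0, "ax": 0, "ay": 0, "az": 0, "hand": 0}]'

```text
time_s: 6.4
tcp_pos: [0.5763, -0.1223, 0.0359]
eef_rot: [[0.987, 0.163, -0.002], [0.163, -0.987, 0.001], [-0.002, -0.001, -1.0]]
wrist_force: [0.4, -0.1, -0.1]
gripper_width: 0.0001
grasp_force: 0.0
```

arm_command --moves '[{"tx": 0.015, "ty": 0.002, "tz": 0, "ax": 0, "ay": 0, "az": 0, "hand": 0}, {"tx": 0.015, "ty": 0.002, "tz": 0, "ax": 0, "ay": 0, "az": 0, "hand": 0}, {"tx": 0.015, "ty": 0.002, "tz": 0, "ax": 0, "ay": 0, "az": 0, "hand": 0}, {"tx": 0.01, "ty": 0.001, "tz": 0, "ax": 0, "ay": 0, "az": 0, "hand": 0}, {"tx": 0, "ty": 0, "tz": 0, "ax": 0, "ay": 0, "az": 0, "hand": 0}]'

```text
time_s: 6.9
tcp_pos: [0.5892, -0.121, 0.0374]
eef_rot: [[0.987, 0.163, -0.004], [0.163, -0.987, -0.0], [-0.004, -0.0, -1.0]]
wrist_force: [-11.2, 0.5, 8.0]
gripper_width: 0.0001
grasp_force: 5.7
```

```bash
cat >> h.py <<'E'
def strip(s=None):
    s=s or snapshot("top");P=cloud(s).reshape(-1,3);a,b=((P[:,:2]-J)@np.array([[c_,-s_],[s_,c_]])).T
    hsv=cv2.cvtColor(s["image"],cv2.COLOR_BGR2HSV).reshape(-1,3)
    m=(a>-.08)&(a<.029)&(b>-.28)&(b<0.095)&(P[:,2]>.038)&(P[:,2]<.049)&(hsv[:,1]>60)
    r=cv2.minAreaRect(np.c_[a[m],b[m]].astype(np.float32)*1000);print("strip",np.round(r[0],1),np.round(r[1],1),round(r[2],2))
E
python3 - <<'E'
from h import *
go(-.026,-.165,.033);strip()
E
```

```text
t 6.9 tcp [ 0.5892 -0.121   0.0374] jig [-0.026  -0.1641] yawY -1.4071 F [-11.21   0.52   8.01] w 5.515892682896641e-05 g 5.733530893921852 q [-0.26  0.42  1.39 -0.    1.34  1.14]
units [ 0.00039536 -0.00343104 -0.0174516 ]
strip [  2. -13.] [ 44.4 213.4] 2.66
```

arm_command --moves '[{"tx": -0.03, "ty": -0.005, "tz": 0, "ax": 0, "ay": 0, "az": 0, "hand": 0}, {"tx": -0.05, "ty": -0.008, "tz": 0, "ax": 0, "ay": 0, "az": 0, "hand": 0}, {"tx": -0.05, "ty": -0.008, "tz": 0.1, "ax": 0, "ay": 0, "az": 0, "hand": 0}, {"tx": 0, "ty": 0, "tz": 0.15, "ax": 0, "ay": 0, "az": 0, "hand": 0}]'

```text
time_s: 7.35
tcp_pos: [0.5553, -0.1258, 0.0972]
eef_rot: [[0.987, 0.163, -0.005], [0.163, -0.987, 0.001], [-0.005, -0.002, -1.0]]
wrist_force: [-0.4, 0.3, 0.7]
gripper_width: -0.0003
grasp_force: 0.0
```

Run:
```python
from h import *
st();s=snapshot("top");strip(s);cv2.imwrite("pics/g.png",cv2.resize(s["image"][140:270,160:420],(780,390),interpolation=cv2.INTER_CUBIC))
s=snapshot("scene");strip(s)
```

```text
t 7.35 tcp [ 0.5553 -0.1258  0.0972] jig [-0.0602 -0.1636] yawY -1.4075 F [-0.43  0.32  0.75] w -0.00029261786623546515 g 0.0 q [-0.29  0.27  1.45 -0.    1.43  1.12]
strip [  9.5 -86.8] [ 50.9 362.2] 2.86
strip [  6.4 -82.5] [284.8  44. ] 89.2
```

View pics/g.png

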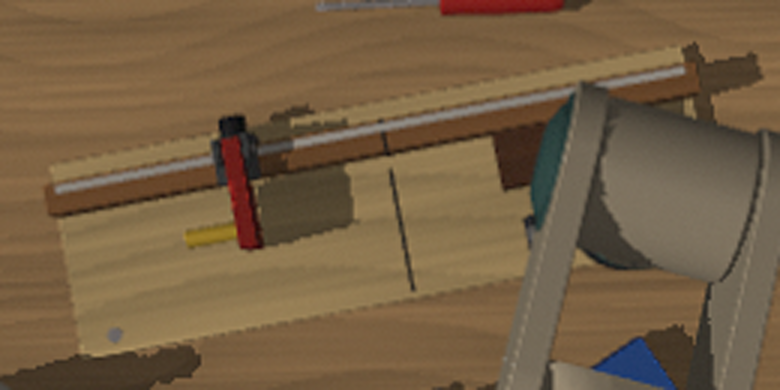

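arm_command --moves '[{"tx": 0.11, "ty": -0.106, "tz": 0, "ax": 0, "ay": 0, "az": -0.05, "hand": 0}, {"tx": 0.11, "ty": -0.106, "tz": 0, "ax": 0, "ay": 0, "az": 0, "hand": 0}, {"tx": 0.106, "ty": -0.106, "tz": 0, "ax": 0, "ay": 0, "az": 0, "hand": 0}, {"tx": 0, "ty": 0, "tz": -0.12, "ax": 0, "ay": 0, "az": 0, "hand": 0}, {"tx": 0, "ty": 0, "tz": -0.13, "ax": 0, "ay": 0, "az": 0, "hand": 0}]'

```text
time_s: 7.95
tcp_pos: [0.6408, -0.2069, 0.0367]
eef_rot: [[0.988, 0.155, 0.004], [0.155, -0.988, -0.001], [0.004, 0.002, -1.0]]
wrist_force: [0.6, -0.9, -0.4]
gripper_width: -0.0001
grasp_force: 0.0
```

Run:
```python
from h import *
go(.008,-.25,.033)
```

```text
t 7.95 tcp [ 0.6408 -0.2069  0.0367] jig [ 0.0115 -0.2571] yawY -1.4155 F [ 0.59 -0.89 -0.4 ] w -0.0001167330418422894 g 0.0 q [-0.37  0.6   1.14  0.    1.4   1.05]
units [-0.01828567  0.02569358 -0.01477181]
```

arm_command --moves '[{"tx": -0.018, "ty": 0.026, "tz": -0.01, "ax": 0, "ay": 0, "az": 0, "hand": 0}, {"tx": -0.006, "ty": 0.04, "tz": 0, "ax": 0, "ay": 0, "az": 0, "hand": 0}, {"tx": -0.006, "ty": 0.04, "tz": 0, "ax": 0, "ay": 0, "az": 0, "hand": 0}, {"tx": -0.006, "ty": 0.04, "tz": 0, "ax": 0, "ay": 0, "az": 0, "hand": 0}, {"tx": -0.006, "ty": 0.04, "tz": 0, "ax": 0, "ay": 0, "az": 0, "hand": 0}]'

```text
time_s: 8.45
tcp_pos: [0.6297, -0.1585, 0.0363]
eef_rot: [[0.988, 0.156, 0.004], [0.156, -0.988, -0.002], [0.003, 0.002, -1.0]]
wrist_force: [0.4, -1.4, 2.2]
gripper_width: -0.0003
grasp_force: 0.8
```

arm_command --moves '[{"tx": -0.006, "ty": 0.04, "tz": 0, "ax": 0, "ay": 0, "az": 0, "hand": 0}, {"tx": -0.006, "ty": 0.04, "tz": 0, "ax": 0, "ay": 0, "az": 0, "hand": 0}, {"tx": -0.006, "ty": 0.04, "tz": 0, "ax": 0, "ay": 0, "az": 0, "hand": 0}, {"tx": -0.006, "ty": 0.04, "tz": 0, "ax": 0, "ay": 0, "az": 0, "hand": 0}, {"tx": -0.006, "ty": 0.04, "tz": 0, "ax": 0, "ay": 0, "az": 0, "hand": 0}]'

```text
time_s: 8.95
tcp_pos: [0.6211, -0.1082, 0.0339]
eef_rot: [[0.988, 0.156, -0.0], [0.156, -0.988, -0.0], [-0.0, 0.0, -1.0]]
wrist_force: [-0.8, -1.2, 2.2]
gripper_width: 0.0001
grasp_force: 0.9
```

Run:
```python
from h import *
go(.008,-.045,.033)
s=snapshot("scene");strip(s);cv2.imwrite("pics/i.png",cv2.resize(s["image"][140:290,200:400],(800,600)))
```

```text
t 8.95 tcp [ 0.6211 -0.1082  0.0339] jig [ 0.0076 -0.1565] yawY -1.4146 F [-0.83 -1.22  2.2 ] w 8.862088590778017e-05 g 0.9325667470693588 q [-0.23  0.5   1.29 -0.    1.35  1.18]
units [-0.06799128  0.44094558 -0.00370158]
strip [  6.1 -94.7] [ 45.7 263.6] 0.01
```

View pics/i.png

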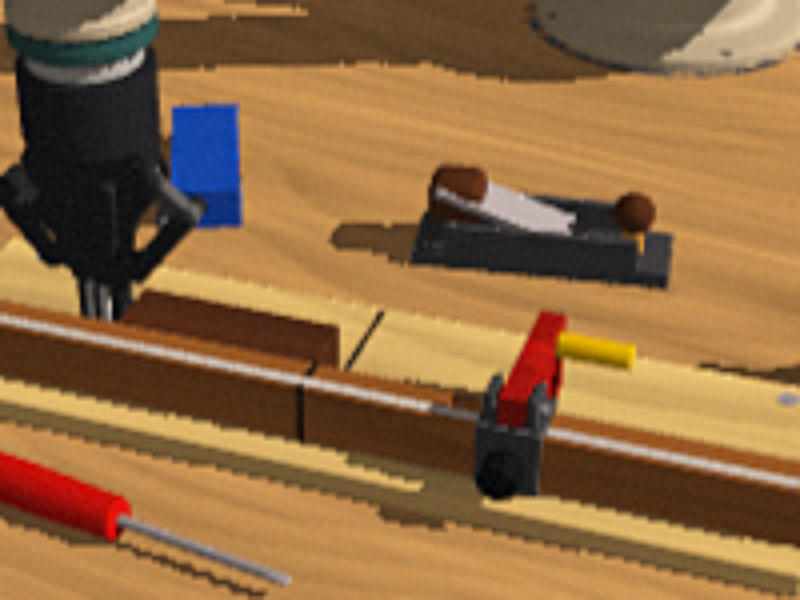

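arm_command --moves '[{"tx": -0.006, "ty": 0.04, "tz": 0, "ax": 0, "ay": 0, "az": 0, "hand": 0}, {"tx": -0.006, "ty": 0.04, "tz": 0, "ax": 0, "ay": 0, "az": 0, "hand": 0}, {"tx": -0.006, "ty": 0.04, "tz": 0, "ax": 0, "ay": 0, "az": 0, "hand": 0}, {"tx": -0.006, "ty": 0.04, "tz": 0, "ax": 0, "ay": 0, "az": 0, "hand": 0}, {"tx": -0.006, "ty": 0.04, "tz": 0, "ax": 0, "ay": 0, "az": 0, "hand": 0}]'

```text
time_s: 9.5
tcp_pos: [0.6135, -0.0581, 0.0337]
eef_rot: [[0.988, 0.156, -0.0], [0.156, -0.988, 0.0], [-0.0, -0.0, -1.0]]
wrist_force: [0.6, -0.8, -0.0]
gripper_width: 0.0001
grasp_force: 0.3
```

arm_command --moves '[{"tx": -0.006, "ty": 0.04, "tz": 0, "ax": 0, "ay": 0, "az": 0, "hand": 0}, {"tx": -0.006, "ty": 0.04, "tz": 0, "ax": 0, "ay": 0, "az": 0, "hand": 0}, {"tx": -0.006, "ty": 0.04, "tz": 0, "ax": 0, "ay": 0, "az": 0, "hand": 0}, {"tx": 0, "ty": 0, "tz": 0, "ax": 0, "ay": 0, "az": 0, "hand": 0}]'

```text
time_s: 9.9
tcp_pos: [0.6091, -0.0275, 0.034]
eef_rot: [[0.988, 0.157, -0.0], [0.157, -0.988, 0.0], [0.0, -0.0, -1.0]]
wrist_force: [0.1, 0.2, 1.2]
gripper_width: 0.0
grasp_force: 0.0
```

Run:
```python
from h import *
go(.008,-.045,.033)
for n in("top","scene"):
    s=snapshot(n);P=cloud(s).reshape(-1,3);a,b=((P[:,:2]-J)@np.array([[c_,-s_],[s_,c_]])).T
    m=(a>-.03)&(a<.028)&(b>-.1)&(b<0.084)&(P[:,2]>.039)&(P[:,2]<.048)
    Q=np.c_[a,b][m]
    print(n,len(Q),[(round(b0,2),np.percentile(Q[abs(Q[:,1]-b0)<.006,0],[5,50,95]).round(4).tolist()) for b0 in np.arange(-.05,.09,.015) if (abs(Q[:,1]-b0)<.006).sum()>5])
    print("b pct",np.percentile(Q[(Q[:,0]<.01),1],[2,98]) if len(Q) else 0)
```

```text
t 9.9 tcp [ 0.6091 -0.0275  0.034 ] jig [ 0.0083 -0.0749] yawY -1.4131 F [0.13 0.18 1.17] w 2.244987653990724e-05 g 0.0 q [-0.11  0.44  1.36  0.    1.34  1.31]
units [-0.02001885  0.11803789 -0.00385861]
top 476 [(np.float64(-0.05), [-0.0145, -0.0101, -0.0011]), (np.float64(-0.04), [-0.0143, -0.0072, 0.0001]), (np.float64(-0.02), [-0.0136, -0.0089, -0.0012]), (np.float64(0.01), [-0.0115, 0.0079, 0.0258]), (np.float64(0.02), [-0.0132, 0.0041, 0.0251]), (np.float64(0.04), [-0.0131, 0.005, 0.0254]), (np.float64(0.05), [-0.0123, 0.0081, 0.0255])]
b pct [-0.05173952  0.05714242]
scene 590 [(np.float64(-0.05), [-0.0118, 0.0057, 0.0226]), (np.float64(-0.04), [-0.0118, 0.0068, 0.0222]), (np.float64(-0.02), [-0.0129, 0.0043, 0.0223]), (np.float64(-0.01), [-0.0117, 0.0053, 0.0216]), (np.float64(0.01), [-0.0129, 0.0047, 0.0222]), (np.float64(0.02), [-0.0112, 0.0058, 0.022]), (np.float64(0.04), [-0.0123, 0.0042, 0.02]), (np.float64(0.05), [-0.0112, 0.0059, 0.0233])]
b pct [-0.05804644  0.05926941]
```

arm_command --moves '[{"tx": -0.003, "ty": 0.02, "tz": 0, "ax": 0, "ay": 0, "az": 0, "hand": 0}, {"tx": -0.003, "ty": 0.02, "tz": 0, "ax": 0, "ay": 0, "az": 0, "hand": 0}, {"tx": -0.003, "ty": 0.02, "tz": 0, "ax": 0, "ay": 0, "az": 0, "hand": 0}, {"tx": -0.003, "ty": 0.02, "tz": 0, "ax": 0, "ay": 0, "az": 0, "hand": 0}, {"tx": -0.001, "ty": 0.008, "tz": 0, "ax": 0, "ay": 0, "az": 0, "hand": 0}]'

```text
time_s: 10.5
tcp_pos: [0.6059, -0.0067, 0.034]
eef_rot: [[0.988, 0.156, -0.0], [0.156, -0.988, -0.0], [-0.0, 0.0, -1.0]]
wrist_force: [-1.3, -2.8, 1.7]
gripper_width: -0.0001
grasp_force: 1.4
```

arm_command --moves '[{"tx": -0.001, "ty": 0.004, "tz": 0, "ax": 0, "ay": 0, "az": 0, "hand": 0}, {"tx": 0, "ty": 0.004, "tz": 0, "ax": 0, "ay": 0, "az": 0, "hand": 0}, {"tx": 0, "ty": 0, "tz": 0, "ax": 0, "ay": 0, "az": 0, "hand": 0}]'

```text
time_s: 10.8
tcp_pos: [0.6058, -0.0052, 0.034]
eef_rot: [[0.988, 0.156, 0.0], [0.156, -0.988, -0.0], [-0.0, 0.0, -1.0]]
wrist_force: [-0.4, -2.2, 1.3]
gripper_width: 0.0002
grasp_force: 1.3
```

arm_command --moves '[{"tx": -0.001, "ty": 0.005, "tz": 0, "ax": 0, "ay": 0, "az": 0, "hand": 0}, {"tx": -0.001, "ty": 0.005, "tz": 0, "ax": 0, "ay": 0, "az": 0, "hand": 0}, {"tx": 0, "ty": 0.004, "tz": 0, "ax": 0, "ay": 0, "az": 0, "hand": 0}]'

```text
time_s: 11.1
tcp_pos: [0.6052, -0.0016, 0.034]
eef_rot: [[0.988, 0.156, -0.0], [0.156, -0.988, -0.0], [-0.0, 0.0, -1.0]]
wrist_force: [-2.4, -3.6, 2.3]
gripper_width: 0.0
grasp_force: 1.9
```

arm_command --moves '[{"tx": 0, "ty": 0.003, "tz": 0, "ax": 0, "ay": 0, "az": 0, "hand": 0}, {"tx": 0, "ty": 0.003, "tz": 0, "ax": 0, "ay": 0, "az": 0, "hand": 0}]'

```text
time_s: 11.3
tcp_pos: [0.6052, -0.0001, 0.0339]
eef_rot: [[0.988, 0.156, -0.0], [0.156, -0.988, -0.0], [-0.0, 0.0, -1.0]]
wrist_force: [-1.2, -5.0, 2.4]
gripper_width: -0.0
grasp_force: 1.6
```

arm_command --moves '[{"tx": 0, "ty": 0, "tz": 0, "ax": 0, "ay": 0, "az": 0, "hand": 0}, {"tx": 0, "ty": 0, "tz": 0, "ax": 0, "ay": 0, "az": 0, "hand": 0}]'

```text
time_s: 11.5
tcp_pos: [0.6052, 0.0001, 0.0338]
eef_rot: [[0.988, 0.156, -0.0], [0.156, -0.988, 0.0], [-0.0, -0.0, -1.0]]
wrist_force: [-1.1, -2.7, 0.4]
gripper_width: 0.0003
grasp_force: 1.2
```

arm_command --moves '[{"tx": 0, "ty": 0.003, "tz": 0, "ax": 0, "ay": 0, "az": 0, "hand": 0}, {"tx": 0, "ty": 0, "tz": 0, "ax": 0, "ay": 0, "az": 0, "hand": 0}]'

```text
time_s: 11.7
tcp_pos: [0.6052, 0.0008, 0.0338]
eef_rot: [[0.988, 0.156, -0.0], [0.156, -0.988, -0.0], [-0.0, -0.0, -1.0]]
wrist_force: [-1.3, -2.5, 1.6]
gripper_width: 0.0001
grasp_force: 1.3
```

Not in contact yet; I'll continue in small steps.

arm_command --moves '[{"tx": -0.001, "ty": 0.004, "tz": 0, "ax": 0, "ay": 0, "az": 0, "hand": 0}, {"tx": 0, "ty": 0, "tz": 0, "ax": 0, "ay": 0, "az": 0, "hand": 0}]'

```text
time_s: 11.9
tcp_pos: [0.605, 0.002, 0.0338]
eef_rot: [[0.988, 0.156, -0.0], [0.156, -0.988, 0.0], [0.0, -0.0, -1.0]]
wrist_force: [-0.9, -2.2, 0.9]
gripper_width: 0.0001
grasp_force: 0.7
```

arm_command --moves '[{"tx": 0, "ty": 0.004, "tz": 0, "ax": 0, "ay": 0, "az": 0, "hand": 0}, {"tx": 0, "ty": 0, "tz": 0, "ax": 0, "ay": 0, "az": 0, "hand": 0}]'

```text
time_s: 12.1
tcp_pos: [0.6049, 0.0026, 0.0338]
eef_rot: [[0.988, 0.156, -0.0], [0.156, -0.988, -0.0], [-0.0, 0.0, -1.0]]
wrist_force: [-1.8, -4.4, 1.1]
gripper_width: -0.0004
grasp_force: 1.6
```

Run:
```python
from h import *
st()
for n in("scene","top"):
    s=snapshot(n);P=cloud(s).reshape(-1,3);a,b=((P[:,:2]-J)@np.array([[c_,-s_],[s_,c_]])).T
    m=(a>-.01)&(a<.025)&(b>-.06)&(b<0.1)&(P[:,2]>.035)&(P[:,2]<.05)
    Q=np.c_[a,b,P[:,2]][m];print(n,np.percentile(Q[:,1],[1,3,50,97,99]).round(4))
    if n=="scene":cv2.imwrite("pics/k.png",cv2.resize(s["image"][170:290,270:430],(800,600)))
print([np.round(observe()["wrist_force"],1)])
```

```text
t 12.1 tcp [0.6049 0.0026 0.0338] jig [ 0.0088 -0.0445] yawY -1.4145 F [-1.79 -4.37  1.08] w -0.0004005522287913597 g 1.6492945700883865 q [-0.06  0.43  1.38 -0.    1.33  1.36]
scene [-0.0563 -0.0488  0.0159  0.0707  0.0757]
top [-0.0143 -0.0093  0.0616  0.0867  0.0878]
[array([-2.3, -3.4,  0.3])]
```

View pics/k.png

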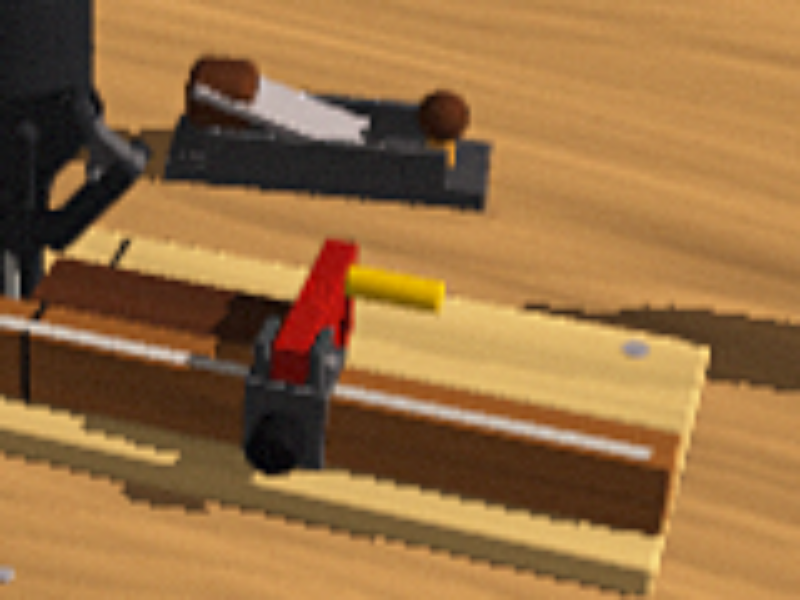

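The strip is at or nearly at the leaf (crop 300,300). I'll press in 0.5–1 mm steps until the force rises.

arm_command --moves '[{"tx": 0, "ty": 0.003, "tz": 0, "ax": 0, "ay": 0, "az": 0, "hand": 0}, {"tx": 0, "ty": 0, "tz": 0, "ax": 0, "ay": 0, "az": 0, "hand": 0}, {"tx": 0, "ty": 0, "tz": 0, "ax": 0, "ay": 0, "az": 0, "hand": 0}]'

```text
time_s: 12.5
tcp_pos: [0.6049, 0.0027, 0.0339]
eef_rot: [[0.988, 0.155, -0.0], [0.155, -0.988, -0.001], [-0.001, 0.001, -1.0]]
wrist_force: [-2.4, -5.9, 0.5]
gripper_width: 0.0002
grasp_force: 2.9
```

arm_command --moves '[{"tx": 0, "ty": 0.003, "tz": 0, "ax": 0, "ay": 0, "az": 0, "hand": 0}, {"tx": 0, "ty": 0, "tz": 0, "ax": 0, "ay": 0, "az": 0, "hand": 0}, {"tx": 0, "ty": 0, "tz": 0, "ax": 0, "ay": 0, "az": 0, "hand": 0}]'

```text
time_s: 12.8
tcp_pos: [0.6049, 0.0028, 0.0338]
eef_rot: [[0.988, 0.155, -0.0], [0.155, -0.988, -0.002], [-0.001, 0.002, -1.0]]
wrist_force: [-2.1, -9.2, 0.4]
gripper_width: -0.0003
grasp_force: 4.2
```

arm_command --moves '[{"tx": 0, "ty": -0.001, "tz": 0, "ax": 0, "ay": 0, "az": 0, "hand": 0}, {"tx": 0, "ty": 0, "tz": 0, "ax": 0, "ay": 0, "az": 0, "hand": 0}, {"tx": 0, "ty": 0, "tz": 0, "ax": 0, "ay": 0, "az": 0, "hand": 0}, {"tx": 0, "ty": 0, "tz": 0, "ax": 0, "ay": 0, "az": 0, "hand": 0}, {"tx": 0, "ty": 0, "tz": 0, "ax": 0, "ay": 0, "az": 0, "hand": 0}]'

```text
time_s: 13.3
tcp_pos: [0.6049, 0.0027, 0.0339]
eef_rot: [[0.988, 0.155, -0.0], [0.155, -0.988, -0.002], [-0.001, 0.002, -1.0]]
wrist_force: [-2.0, -8.1, -0.0]
gripper_width: 0.0
grasp_force: 3.8
```

arm_command --moves '[{"tx": 0, "ty": 0, "tz": 0, "ax": 0, "ay": 0, "az": 0, "hand": 0}, {"tx": 0, "ty": 0, "tz": 0, "ax": 0, "ay": 0, "az": 0, "hand": 0}, {"tx": 0, "ty": 0, "tz": 0, "ax": 0, "ay": 0, "az": 0, "hand": 0}, {"tx": 0, "ty": 0, "tz": 0, "ax": 0, "ay": 0, "az": 0, "hand": 0}]'

```text
time_s: 13.7
tcp_pos: [0.6049, 0.0027, 0.0339]
eef_rot: [[0.988, 0.155, -0.0], [0.155, -0.988, -0.002], [-0.001, 0.002, -1.0]]
wrist_force: [-2.1, -7.7, 0.6]
gripper_width: 0.0002
grasp_force: 3.8
```

Run:
```python
from h import *
st()
for n in("scene","top"):
    s=snapshot(n);P=cloud(s).reshape(-1,3);a,b=((P[:,:2]-J)@np.array([[c_,-s_],[s_,c_]])).T
    m=(a>-.03)&(a<.028)&(b>-.03)&(b<0.084)&(P[:,2]>.039)&(P[:,2]<.049);Q=np.c_[a,b][m]
    print(n,[(round(float(b0),3),np.percentile(Q[abs(Q[:,1]-b0)<.007,0],[5,50,95]).round(4).tolist()) for b0 in np.arange(-.02,.085,.015) if (abs(Q[:,1]-b0)<.007).sum()>5])
```

```text
t 13.7 tcp [0.6049 0.0027 0.0339] jig [ 0.0089 -0.0444] yawY -1.4152 F [-2.14 -7.67  0.65] w 0.00019543697667353437 g 3.765837997198105 q [-0.06  0.43  1.38 -0.    1.33  1.36]
scene [(-0.02, [-0.0121, 0.004, 0.0224]), (-0.005, [-0.0123, 0.0041, 0.0219]), (0.01, [-0.0142, 0.0053, 0.0231]), (0.025, [-0.0129, 0.0056, 0.021]), (0.04, [-0.0111, 0.0053, 0.0204]), (0.055, [-0.014, 0.0057, 0.0212]), (0.07, [-0.0129, 0.0006, 0.0199])]
top [(-0.02, [-0.0144, -0.0118, -0.0067]), (-0.005, [-0.0144, -0.0086, -0.0026]), (0.01, [-0.0141, -0.0074, -0.0002]), (0.04, [0.0063, 0.0181, 0.0278]), (0.055, [-0.0128, 0.0064, 0.0252]), (0.07, [-0.0134, 0.0067, 0.0261]), (0.085, [-0.0133, 0.0058, 0.0271])]
```

arm_command --moves '[{"tx": 0.001, "ty": -0.008, "tz": 0, "ax": 0, "ay": 0, "az": 0, "hand": 0}, {"tx": 0.006, "ty": -0.04, "tz": 0, "ax": 0, "ay": 0, "az": 0, "hand": 0}, {"tx": 0.006, "ty": -0.04, "tz": 0.05, "ax": 0, "ay": 0, "az": 0, "hand": 0}, {"tx": 0, "ty": 0, "tz": 0.18, "ax": 0, "ay": 0, "az": 0, "hand": 0}, {"tx": 0, "ty": 0, "tz": 0.2, "ax": 0, "ay": 0, "az": 0.9, "hand": 0}]'

```text
time_s: 14.3
tcp_pos: [0.6075, -0.0188, 0.1419]
eef_rot: [[0.958, 0.288, -0.003], [0.288, -0.958, 0.001], [-0.003, -0.002, -1.0]]
wrist_force: [0.2, -0.7, 0.9]
gripper_width: -0.0001
grasp_force: 0.0
```

arm_command --moves '[{"tx": -0.02, "ty": 0.08, "tz": 0.1, "ax": 0, "ay": 0, "az": 0.98, "hand": 20}, {"tx": -0.02, "ty": 0.08, "tz": 0, "ax": 0, "ay": 0, "az": 0.98, "hand": 36}, {"tx": -0.02, "ty": 0.08, "tz": 0, "ax": 0, "ay": 0, "az": 0.98, "hand": 36}, {"tx": -0.02, "ty": 0.08, "tz": 0, "ax": 0, "ay": 0, "az": 0.98, "hand": 36}, {"tx": -0.02, "ty": 0.08, "tz": 0, "ax": 0, "ay": 0, "az": 0.98, "hand": 36}]'

```text
time_s: 14.8
tcp_pos: [0.5834, 0.0823, 0.1678]
eef_rot: [[0.513, 0.858, 0.002], [0.858, -0.513, 0.001], [0.001, 0.001, -1.0]]
wrist_force: [0.3, 0.0, 0.4]
gripper_width: 0.0303
grasp_force: 0.0
```

arm_command --moves '[{"tx": -0.02, "ty": 0.08, "tz": 0, "ax": 0, "ay": 0, "az": 0.98, "hand": 36}, {"tx": -0.02, "ty": 0.08, "tz": 0, "ax": 0, "ay": 0, "az": 0.98, "hand": 36}, {"tx": -0.02, "ty": 0.08, "tz": 0, "ax": 0, "ay": 0, "az": 0.98, "hand": 36}, {"tx": -0.02, "ty": 0.08, "tz": 0, "ax": 0, "ay": 0, "az": 0.98, "hand": 36}, {"tx": 0, "ty": 0, "tz": 0, "ax": 0, "ay": 0, "az": 0.7, "hand": 36}]'

```text
time_s: 15.3
tcp_pos: [0.5631, 0.1638, 0.1678]
eef_rot: [[-0.156, 0.988, 0.001], [0.988, 0.156, 0.001], [0.001, 0.002, -1.0]]
wrist_force: [0.3, -0.9, -0.1]
gripper_width: 0.0311
grasp_force: 0.0
```

Run:
```python
from h import *
o=st();print((np.array([.559,.1709,.061])-o["tcp_pos"])/.25)
```

```text
t 15.3 tcp [0.5631 0.1638 0.1678] jig [-0.0072  0.1213] yawY 0.1564 F [ 0.32 -0.88 -0.1 ] w 0.03107055597762319 g 0.0 q [0.22 0.25 1.32 0.   1.57 0.06]
[-0.01647734  0.02823521 -0.42708971]
```

arm_command --moves '[{"tx": -0.016, "ty": 0.028, "tz": 0, "ax": 0, "ay": 0, "az": 0, "hand": 36}, {"tx": 0, "ty": 0, "tz": -0.15, "ax": 0, "ay": 0, "az": 0, "hand": 36}, {"tx": 0, "ty": 0, "tz": -0.15, "ax": 0, "ay": 0, "az": 0, "hand": 36}, {"tx": 0, "ty": 0, "tz": -0.12, "ax": 0, "ay": 0, "az": 0, "hand": 36}, {"tx": 0, "ty": 0, "tz": 0, "ax": 0, "ay": 0, "az": 0, "hand": 36}]'

```text
time_s: 15.8
tcp_pos: [0.5566, 0.1681, 0.0571]
eef_rot: [[-0.145, 0.989, -0.008], [0.989, 0.145, -0.002], [-0.0, -0.008, -1.0]]
wrist_force: [0.3, -0.3, -0.2]
gripper_width: 0.0307
grasp_force: 0.0
```

arm_command --moves '[{"tx": 0, "ty": 0, "tz": 0, "ax": 0, "ay": 0, "az": 0, "hand": 10}, {"tx": 0, "ty": 0, "tz": 0, "ax": 0, "ay": 0, "az": 0, "hand": 10}, {"tx": 0, "ty": 0, "tz": 0, "ax": 0, "ay": 0, "az": 0, "hand": 10}]' --newtons 25

```text
time_s: 16.1
tcp_pos: [0.5595, 0.1689, 0.0634]
eef_rot: [[-0.147, 0.989, 0.001], [0.989, 0.147, 0.0], [-0.0, 0.001, -1.0]]
wrist_force: [-4.6, -1.8, -0.4]
gripper_width: 0.0128
grasp_force: 25.9
```

arm_command --moves '[{"tx": 0.001, "ty": 0, "tz": 0.025, "ax": 0, "ay": 0, "az": 0, "hand": 10}, {"tx": 0.007, "ty": 0.001, "tz": 0.037, "ax": 0, "ay": 0, "az": 0, "hand": 10}, {"tx": 0.012, "ty": 0.002, "tz": 0.036, "ax": 0, "ay": 0, "az": 0, "hand": 10}, {"tx": 0.018, "ty": 0.003, "tz": 0.033, "ax": 0, "ay": 0, "az": 0, "hand": 10}, {"tx": 0.022, "ty": 0.003, "tz": 0.03, "ax": 0, "ay": 0, "az": 0, "hand": 10}]'

```text
time_s: 16.6
tcp_pos: [0.5715, 0.1709, 0.1031]
eef_rot: [[-0.148, 0.989, -0.008], [0.989, 0.148, -0.002], [-0.0, -0.009, -1.0]]
wrist_force: [-22.0, -3.8, 7.8]
gripper_width: 0.0129
grasp_force: 25.0
```

arm_command --moves '[{"tx": 0.027, "ty": 0.004, "tz": 0.026, "ax": 0, "ay": 0, "az": 0, "hand": 10}, {"tx": 0.031, "ty": 0.005, "tz": 0.021, "ax": 0, "ay": 0, "az": 0, "hand": 10}, {"tx": 0.033, "ty": 0.005, "tz": 0.016, "ax": 0, "ay": 0, "az": 0, "hand": 10}, {"tx": 0.036, "ty": 0.006, "tz": 0.011, "ax": 0, "ay": 0, "az": 0, "hand": 10}, {"tx": 0.037, "ty": 0.006, "tz": 0.005, "ax": 0, "ay": 0, "az": 0, "hand": 10}]'

```text
time_s: 17.1
tcp_pos: [0.6162, 0.178, 0.1256]
eef_rot: [[-0.148, 0.989, 0.003], [0.989, 0.148, 0.001], [0.0, 0.003, -1.0]]
wrist_force: [-6.9, -2.4, 2.7]
gripper_width: 0.0127
grasp_force: 25.2
```

arm_command --moves '[{"tx": 0.038, "ty": 0.006, "tz": -0.002, "ax": 0, "ay": 0, "az": 0, "hand": 10}, {"tx": 0.012, "ty": 0.002, "tz": -0.001, "ax": 0, "ay": 0, "az": 0, "hand": 10}, {"tx": 0, "ty": 0, "tz": 0, "ax": 0, "ay": 0, "az": 0, "hand": 10}]'

```text
time_s: 17.4
tcp_pos: [0.6293, 0.1801, 0.124]
eef_rot: [[-0.148, 0.989, 0.005], [0.989, 0.148, 0.001], [0.001, 0.005, -1.0]]
wrist_force: [-1.5, 0.0, 4.5]
gripper_width: 0.0126
grasp_force: 25.9
```

Run:
```python
from h import *
st()
```

```text
t 17.4 tcp [0.6293 0.1801 0.124 ] jig [0.0607 0.127 ] yawY 0.1484 F [-1.46  0.03  4.51] w 0.012596981853425287 g 25.895763337612152 q [0.22 0.47 1.14 0.   1.53 0.07]
```

arm_command --moves '[{"tx": 0, "ty": 0, "tz": 0, "ax": 0, "ay": 0, "az": 0, "hand": 45}, {"tx": 0, "ty": 0, "tz": 0, "ax": 0, "ay": 0, "az": 0, "hand": 45}, {"tx": 0, "ty": 0, "tz": 0.1, "ax": 0, "ay": 0, "az": 0, "hand": 45}, {"tx": 0, "ty": 0, "tz": 0.18, "ax": 0, "ay": 0, "az": 0, "hand": 45}, {"tx": 0, "ty": 0, "tz": 0.18, "ax": 0, "ay": 0, "az": 0, "hand": 45}]'

```text
time_s: 17.9
tcp_pos: [0.6274, 0.1796, 0.2366]
eef_rot: [[-0.148, 0.989, -0.001], [0.989, 0.148, -0.0], [-0.0, -0.001, -1.0]]
wrist_force: [1.2, -0.6, 0.2]
gripper_width: 0.038
grasp_force: 0.0
```

arm_command --moves '[{"tx": -0.1, "ty": 0.15, "tz": 0, "ax": 0, "ay": 0, "az": 0, "hand": 45}, {"tx": -0.1, "ty": 0.15, "tz": 0, "ax": 0, "ay": 0, "az": 0, "hand": 45}, {"tx": -0.1, "ty": 0.15, "tz": 0, "ax": 0, "ay": 0, "az": 0, "hand": 45}, {"tx": 0, "ty": 0, "tz": 0, "ax": 0, "ay": 0, "az": 0, "hand": 45}]'

```text
time_s: 18.3
tcp_pos: [0.5501, 0.2966, 0.2364]
eef_rot: [[-0.154, 0.988, 0.001], [0.988, 0.154, 0.002], [0.002, 0.001, -1.0]]
wrist_force: [1.2, 0.3, -0.0]
gripper_width: 0.0382
grasp_force: 0.0
```

Run:
```python
from h import *
o=st();print(np.abs(o["joint_velocities"]).max())
s=snapshot("top");cv2.imwrite("pics/z.png",cv2.resize(s["image"][140:270,160:420],(780,390),interpolation=cv2.INTER_CUBIC))
P=cloud(s).reshape(-1,3);a,b=((P[:,:2]-J)@np.array([[c_,-s_],[s_,c_]])).T
m=(a>-.03)&(a<.0285)&(b>-.06)&(b<0.12)&(P[:,2]>.038)&(P[:,2]<.049);Q=np.c_[a,b][m]
print([(round(float(b0),3),np.percentile(Q[abs(Q[:,1]-b0)<.007,0],[5,50,95]).round(4).tolist()) for b0 in np.arange(-.04,.1,.015) if (abs(Q[:,1]-b0)<.007).sum()>5])
print(np.percentile(Q[Q[:,0]<.01,1],[2,98]))
```

```text
t 18.3 tcp [0.5501 0.2966 0.2364] jig [0.0007 0.2544] yawY 0.1545 F [ 1.23  0.29 -0.02] w 0.03815683158993111 g 0.0 q [0.43 0.34 1.08 0.   1.72 0.28]
0.0817889103386641
[(-0.025, [-0.0126, 0.0067, 0.0261]), (-0.01, [-0.0132, 0.0058, 0.0262]), (0.005, [-0.0132, 0.0059, 0.0266]), (0.02, [-0.0134, 0.0062, 0.0264]), (0.035, [-0.0126, 0.0073, 0.0265]), (0.05, [-0.0128, 0.0063, 0.0261]), (0.065, [-0.0126, 0.0061, 0.026]), (0.08, [-0.0126, 0.0064, 0.0264])]
[-0.02938922  0.08496128]
```

View pics/z.png

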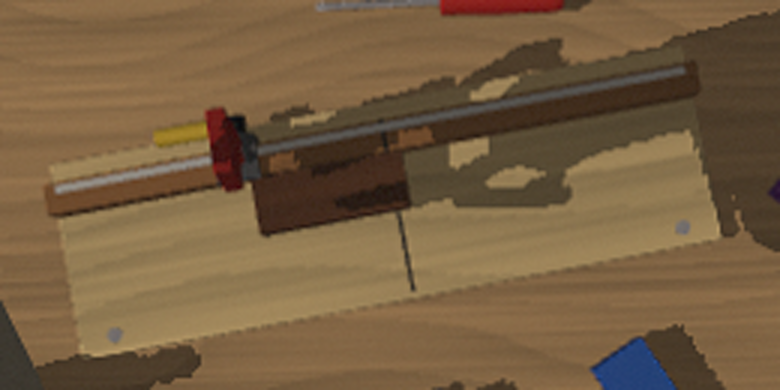

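The leaf stands up and back (crop 225,150). The strip lies flush on the fence, with its end at the gauge plane (258,205), and the robot is clear.

```bash
python3 -c "
from bench import finish_job;print(finish_job())"
```

```text
the job is handed in; nothing more can be done
None
```

I handed the job in after about 18 s of robot time, with no verdict returned: the stop was flipped down, the strip leaned on it with about 7–9 N at the wrist for over a second (a bit over the 5 N asked, under 15 N), and the stop was flipped back to about 100°, leaving the strip flush to the fence and, as far as the pictures show, at the gauge plane.

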